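# Swap the draught shields' guard doors on the measuring table

### The arm

A 6-joint arm with a two-finger parallel gripper is mounted at the origin on a cart in front of the work surface, level with it; the furniture and walls round the work are solid. World frame = base frame: x ahead of the robot, y to its left, z up, the work surface at z = 0. Lengths are in mm, angles in rad, forces in N, time in s.
With the tool pointing down it reaches from about 350 to 850 mm from the base axis. Payload 8.1 kg.
Tool frame: the origin (TCP) lies midway between the tips of the shut fingers; the grasp point (between the pads) lies 19 mm behind it (robot.tcp_to_grasp is the z of the grasp point in the tool frame, in mm); z points along the fingers, y is the line along which they close (so a half turn about z gives the same grasp; the last joint's range is limited). The gripper opens to 85 mm and grips with 20 to 120 N. Pads are 22 mm wide; open, the fingers measure 114 mm over their backs; the gripper's body (76 mm by 85 mm) begins 54 mm behind the grasp point. The pads swing forward as they close: fully open they stand 13 mm farther back than shut.
Start: joints at [1.025, 0.13, 1.488, -0, 1.523, -0.085], TCP at [266.779, 537.433, 231.292] pointing down, gripper open.
Joint ranges: [-2.96, 2.96], [-0.89, 2.26], [0.02, 2.5], [-1.34, 4.48], [0, 2.73], [-2.66, 2.66]. Speed limits (rad/s): [2.39, 2.39, 2.79, 3.14, 3.14, 3.14].

### API

Orientations are given as a rotation vector (axis times angle).
In Python, from cell import robot gives the robot as it stands. The module is installed in compiled form; this text tells all that it offers. Calls block until the motion is done:
- robot.move_to(position, orientation): joint-space move of the TCP to a pose.
- robot.move_straight(position, vel=150, orientation=None, stop_force=None): straight line of the TCP; orientation=None keeps the orientation; vel is the mean speed in mm/s. With stop_force (N) it stops when the force on the tool has changed by that much, and returns True; else False.
- robot.set_joints(angles): joint-space move.
- robot.set_gripper(opening, squeeze=None): finger opening in mm; squeeze is the grip in N (None keeps the last); returns when the fingers have stopped.
- robot.hold(seconds).
- robot.solve_ik(position, orientation): joint angles nearest the present ones, or None.
- robot.snapshot(name): name is "scene" or "top"; returns the picture (384x512x3 uint8, red, green, blue); there is no depth.
- robot.calibration(name): a dict with "K" (3x3 intrinsics, pixels), "xyz" and "orientation" of the camera in the world. Camera axes: x right, y down, z forward; pixel columns grow to the right and rows downward; lengths in mm; the calibration is good to about 2 mm. A picture is of the moment at which its call begins. calibration takes no time and is no camera call.
A pose or a line that the arm cannot do raises robot.MotionError and nothing moves.
- robot.finish_job(): hands the job in; it is judged then, once.
Readings, each from a call of its own:
- robot.read_time_s(): time.
- robot.read_qpos(): joint angles.
- robot.read_dq(): joint speeds.
- robot.read_joint_efforts(): joint torques, N m.
- robot.read_tool_pos(): TCP position.
- robot.read_eef_rot(): TCP orientation.
- robot.read_force(): force on the tool from outside, world axes, zero at the start.
- robot.read_wrist_torque(): the same for the moment, N m.
- robot.read_gripper_width(): finger opening in mm.
- robot.read_grip_force(): force on a finger pad.
Only numpy, scipy, OpenCV 4.12 (cv2) and the standard library are available. Lean on these libraries where they do the work, as an engineer would, in place of code of your own. Each camera call takes 0.05 s, during which the arm holds its last target. There are 200 camera calls.

### The job

Two clear draught shields stand side by side on the measuring table, their sliding guard doors left part-way. The stepped shaft must go on settling to room temperature and the ring gauge is measured next: slide the door of the shield with the shaft in it fully shut, in front of the shaft, slide the door of the shield with the ring gauge in it fully open, clear of the gauge, and let go of both.

Things in the scene. Friction and masses are not known exactly. Their poses are not given: they have to be found in the camera images.
- shaft_door_grip (a point): Point in the black upright grip on top of the door of the shield where the stepped turned shaft (33 mm wide, 73 tall) stands. Grip: 18 mm along the track, 16 across, 46 high, top 18 mm above this point (132 mm above the surface); beneath it, foot bar to 107 mm, shield roof 100. y axis: level, along the track, the way the door OPENS; z up; -x out of the front. Shield fixed, 236 x 120 mm.
- shaft_door (a joint): Travel in m of the door of the shield where the stepped turned shaft (33 mm wide, 73 tall) stands: 0 = shut against its stop (rightmost seen from the robot, in front of the part), 0.110 = open against the other stop (leftmost, clear of the part). Friction about 1.5 N, no latch or spring; stays where left.
- ring_door_grip (a point): Point in the black upright grip on top of the door of the shield where the flat steel ring gauge (58 mm wide, 18 high) lies. Grip: 18 mm along the track, 16 across, 46 high, top 18 mm above this point (132 mm above the surface); beneath it, foot bar to 107 mm, shield roof 100. y axis: level, along the track, the way the door OPENS; z up; -x out of the front. Shield fixed, 236 x 120 mm.
- ring_door (a joint): Travel in m of the door of the shield where the flat steel ring gauge (58 mm wide, 18 high) lies: 0 = shut against its stop (rightmost seen from the robot, in front of the part), 0.110 = open against the other stop (leftmost, clear of the part). Friction about 1.5 N, no latch or spring; stays where left.

How it is judged:
By the outcome, as a careful person would: the job done as asked, in the order asked, and still so for the second after the job is handed in, with the robot touching nothing.
It also fails if it takes over 38 s, if anything falls off the work surface, if the arm or the gripper's body presses on something with over 40 N, if the wrist force passes 120 N, or if a joint passes its speed limit or range.

## Working session

There is one attempt and no reset: what is moved stays moved. The work goes in short steps, each a Python script; the robot and the scene stay as the last script left them, time stands still between calls to the robot, and variables do not carry over. Pictures are saved under pics/ and viewed, at most 10 in all, crops included, and the job is handed in when it is done.

```bash
mkdir -p pics
python3 - <<'E'
from cell import robot
import cv2
for n in("scene","top"):
    im=robot.snapshot(n); cv2.imwrite(f"pics/{n}0.png",cv2.resize(im[:,:,::-1],(800,600),interpolation=cv2.INTER_CUBIC)); cv2.imwrite(f"{n}_raw.png",im[:,:,::-1])
    print(n,robot.calibration(n))
print(robot.read_eef_rot(),robot.read_time_s(),robot.tcp_to_grasp)
E
```

```text
scene {'K': array([[357.53543692,   0.        , 256.92847945],
       [  0.        , 357.53543692, 194.77029108],
       [  0.        ,   0.        ,   1.        ]]), 'xyz': array([ -56.42194293, -423.39367675,  620.49611037]), 'orientation': array([-1.99422941,  1.11989917, -0.57452552])}
top {'K': array([[384.97646081,   0.        , 248.5641967 ],
       [  0.        , 384.97646081, 192.14899398],
       [  0.        ,   0.        ,   1.        ]]), 'xyz': array([ 412.9905224 ,  -47.44291889, 1007.42694977]), 'orientation': array([-2.14622368,  2.171846  , -0.14462543])}
[-7.17337691e-01 -3.05803540e+00  2.52550198e-03] 0.1 -18.700000000000003
```

View pics/scene0.png

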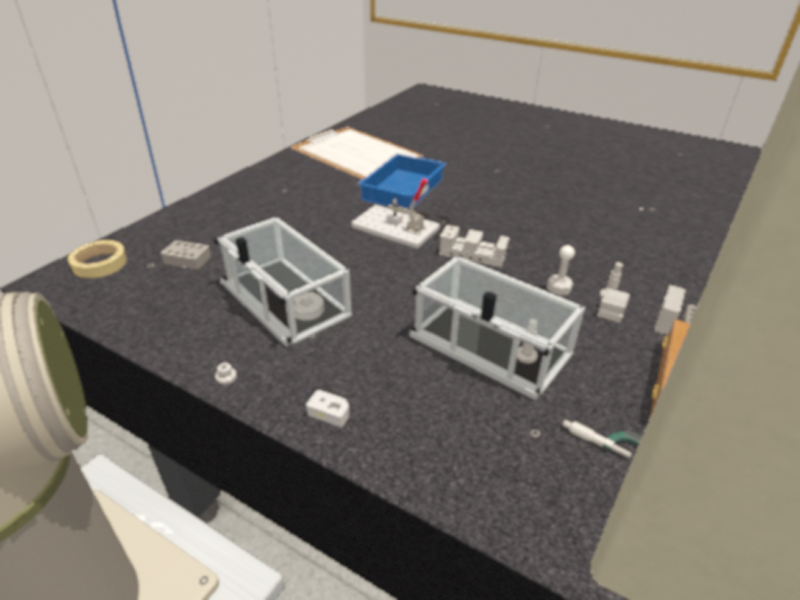

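View pics/top0.png

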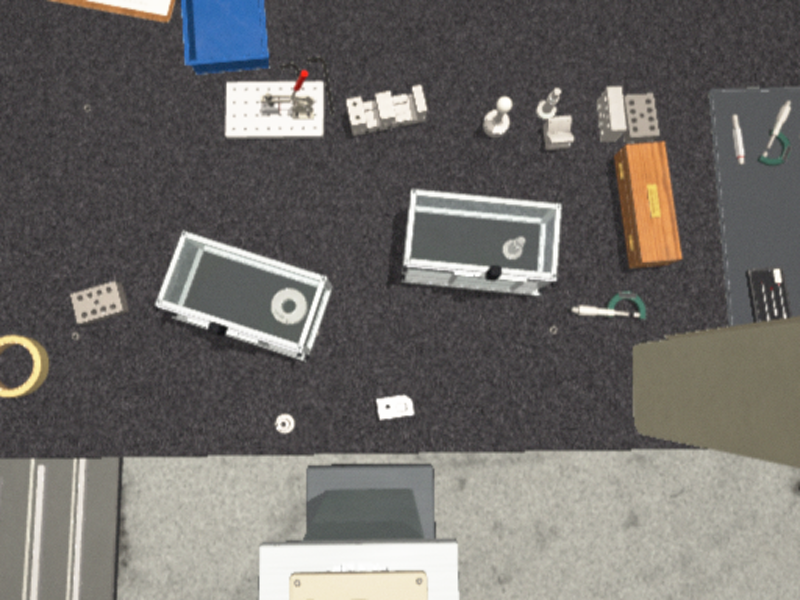

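Scene: ring gauge is in the left shield (grip near 242,250), shaft is in the right shield (grip near 488,306). Top: the grips are near (218,329) and (494,272). I'll enlarge both.

Run:
```python
import cv2,numpy as np
s=cv2.imread("scene_raw.png");t=cv2.imread("top_raw.png")
def c(im,x,y,w=100,h=75,k=4): return cv2.resize(im[y:y+h,x:x+w],None,fx=k,fy=k,interpolation=cv2.INTER_CUBIC)
a=np.vstack([np.hstack([c(s,135,135),c(s,263,160)]),np.hstack([c(t,115,160),c(t,255,120)])])
cv2.imwrite("pics/crops.png",a)
```

```text
(no output)
```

View pics/crops.png

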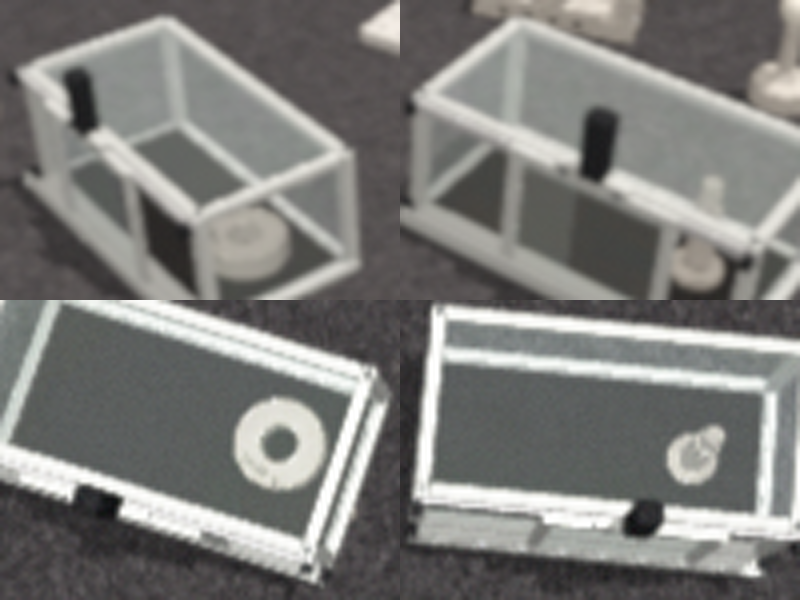

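```bash
cat > h.py <<'E'
import numpy as np
from cell import robot
from scipy.spatial.transform import Rotation as R
C={n:robot.calibration(n) for n in("scene","top")}
def ray(n,p):
    c=C[n]; d=R.from_rotvec(c["orientation"]).as_matrix()@np.linalg.inv(c["K"])@[*p,1]
    return c["xyz"],d/np.linalg.norm(d)
def atz(n,p,z):
    o,d=ray(n,p); return o+d*(z-o[2])/d[2]
def tri(ps,pt):
    A=np.zeros((3,3));b=np.zeros(3);rs=[ray("scene",ps),ray("top",pt)]
    for o,d in rs: M=np.eye(3)-np.outer(d,d);A+=M;b+=M@o
    X=np.linalg.solve(A,b); return X,[round(np.linalg.norm((np.eye(3)-np.outer(d,d))@(X-o)),1) for o,d in rs]
def proj(n,X):
    c=C[n];q=c["K"]@R.from_rotvec(c["orientation"]).as_matrix().T@(np.array(X,float)-c["xyz"]);return q[:2]/q[2]
cr=lambda x0,y0,u,v:(x0+(u+.5)/4-.5,y0+(v+.5)/4-.5)
fu=lambda u,v:((u+.5)*.64-.5,(v+.5)*.64-.5)
E
python3 - <<'E'
from h import *
np.set_printoptions(precision=1,suppress=True)
print("nadir",proj("top",[*C["top"]["xyz"][:2],0]))
print("ring top",tri(cr(135,135,78,73),cr(115,160,94,199)),"bot",tri(cr(135,135,86,127),cr(115,160,104,202)))
print("shaft top",tri(cr(263,160,202,113),cr(255,120,246,217)),"bot",tri(cr(263,160,196,172),cr(255,120,240,219)))
P={"ring":{"bl":((135,135,165,20),fu(185,236)),"br":((135,135,350,152),cr(115,160,368,68)),"fr":((135,135,197,217),cr(115,160,308,248)),"fl":((135,135,28,70),fu(160,300))},
"shaft":{"bl":((263,160,115,20),cr(255,120,37,10)),"fl":((263,160,18,95),cr(255,120,18,190)),"br":(None,fu(559,205)),"fr":((263,160,357,240),fu(554,278))}}
for k in P:
  for c,(s,t) in P[k].items():
    s=cr(*s) if s else fu(580,308)
    X,e=tri(s,t);print(k,c,X,e,"z100 scene",atz("scene",s,100)[:2],"top",atz("top",t,100)[:2])
E
```

```text
nadir [246.2 241.3]
ring top (array([485.5, 192.7, 152.1]), [np.float64(1.1), np.float64(1.1)]) bot (array([488. , 198.5, 108.4]), [np.float64(0.3), np.float64(0.3)])
shaft top (array([ 562.3, -207.6,  151.4]), [np.float64(0.6), np.float64(0.6)]) bot (array([ 567.4, -209.9,  107.4]), [np.float64(2.1), np.float64(2.1)])
ring bl [631.1 256.6 104.1] [np.float64(0.4), np.float64(0.4)] z100 scene [636.3 262.3] top [632.4 257.7]
ring br [567.4  45.3  98.7] [np.float64(0.0), np.float64(0.0)] z100 scene [565.9  44.1] top [567.2  45.2]
ring fr [459.6  81.3  99.3] [np.float64(1.2), np.float64(1.2)] z100 scene [458.2  81.6] top [460.4  80.3]
ring fl [532.2 294.6  98.6] [np.float64(2.1), np.float64(2.1)] z100 scene [529.5 294.7] top [533.5 292.5]
shaft bl [699.1 -92.3  99.8] [np.float64(1.7), np.float64(1.7)] z100 scene [697.4 -91.2] top [700.  -93.8]
shaft fl [588.2 -79.4  99.5] [np.float64(1.3), np.float64(1.3)] z100 scene [586.6 -78.8] top [588.9 -80.5]
shaft br [ 674.5 -319.2   99. ] [np.float64(2.3), np.float64(2.3)] z100 scene [ 671.1 -317.6] top [ 675.4 -321.2]
shaft fr [ 559.8 -306.7  105.6] [np.float64(0.4), np.float64(0.4)] z100 scene [ 566.8 -305.7] top [ 560.5 -307.9]
```

Triangulation puts the grip tops at about 152 mm and their bottoms at about 107, so the named point is at 132 and the top at 150. The roof corners come out at about 100 mm. Next I check the large block on the right, the yaw options and the reach.

```bash
cat >> h.py <<'E'
D={"shaft":np.array([565,-208.5]),"ring":np.array([487,195.])}
T={"shaft":np.array([.116,.993,0]),"ring":np.array([.306,.952,0])}
def ori(k,s=1):
    y=s*T[k]/np.linalg.norm(T[k]);z=np.array([0,0,-1.]);return R.from_matrix(np.column_stack([np.cross(y,z),y,z])).as_rotvec()
E
python3 - <<'E'
from h import *
np.set_printoptions(precision=2,suppress=True)
print(tri(fu(597,575),fu(635,435)),tri(fu(597,575),fu(635,348)))
for z in(0,200,400): print(z,atz("top",fu(635,348),z),atz("top",fu(635,435),z),atz("scene",fu(597,575),z),atz("scene",fu(797,110),z))
for k in D:
  for s in(1,-1):
    for z in(240,115): print(k,s,z,robot.solve_ik([*D[k],z],ori(k,s)))
E
```

```text
(array([ 317.37, -454.34,   19.55]), [np.float64(4.5), np.float64(4.5)]) (array([ 445.81, -495.09, -143.14]), [np.float64(33.4), np.float64(33.4)])
0 [ 456.5  -467.02    0.  ] [ 313.7  -457.85    0.  ] [ 332.37 -459.45    0.  ] [2339.13 -609.35    0.  ]
200 [ 447.86 -383.72  200.  ] [ 333.41 -376.37  200.  ] [ 207.05 -447.83  200.  ] [1566.99 -549.41  200.  ]
400 [ 439.22 -300.43  400.  ] [ 353.13 -294.89  400.  ] [  81.74 -436.21  400.  ] [ 794.85 -489.47  400.  ]
shaft 1 240 [-0.44  0.13  1.47  0.    1.54 -1.89]
shaft 1 115 [-0.44  0.22  1.61  0.    1.32 -1.89]
shaft -1 240 [-0.44  0.13  1.47 -0.    1.54  1.25]
shaft -1 115 [-0.44  0.22  1.61 -0.    1.32  1.25]
ring 1 240 [ 0.28 -0.08  1.68  0.    1.54 -0.98]
ring 1 115 [ 0.28  0.01  1.83  0.    1.3  -0.98]
ring -1 240 [ 0.28 -0.08  1.68  0.    1.54  2.16]
ring -1 115 [0.28 0.01 1.83 0.   1.3  2.16]
```

```bash
cat >> h.py <<'E'
def do(k,s,way,maxd=135):
    t=T[k]/np.linalg.norm(T[k]);o=ori(k,s);p=np.array([*D[k],117.])
    robot.set_gripper(55,20); robot.move_to([*D[k],220],o)
    if robot.move_straight(p,vel=120,stop_force=8): print("contact on descent",robot.read_tool_pos()); return
    robot.set_gripper(5,20); print("width",robot.read_gripper_width(),robot.read_tool_pos(),"F",robot.read_grip_force(),robot.read_force())
    if not 12<robot.read_gripper_width()<24: return
    robot.set_gripper(26)
    hit=robot.move_straight(p+way*maxd*t,vel=60,stop_force=8)
    q=np.array(robot.read_tool_pos());d=(q-p)@t
    print("hit",hit,"moved",d,"F",robot.read_force(),"side",(q-p)@[-t[1],t[0],0])
    robot.move_straight(q-way*3*t,vel=40); robot.set_gripper(45)
    e=np.array(robot.read_tool_pos()); robot.move_straight([e[0],e[1],220],vel=150)
    print("t",robot.read_time_s())
def pic(f):
    import cv2
    v=[]
    for n,x,y in(("scene",135,135),("scene",263,160),("top",100,150),("top",255,120)):
        im=robot.snapshot(n)[y:y+75,x:x+100,::-1];v.append(cv2.resize(im,None,fx=4,fy=4,interpolation=cv2.INTER_CUBIC))
    cv2.imwrite(f,np.vstack([np.hstack(v[:2]),np.hstack(v[2:])]))
E
python3 -c "
from h import *
do('shaft',-1,-1); pic('pics/a.png')"
```

```text
width 17.988691852613936 [ 565.46814241 -208.74007376  117.90436628] F 24.63463604450226 [-0.84665996  0.05577577  4.26477714]
hit True moved -43.698855280251465 F [1.53501613 7.40856688 4.7656463 ] side 0.22199991515139939
t 7.4417
```

View pics/a.png

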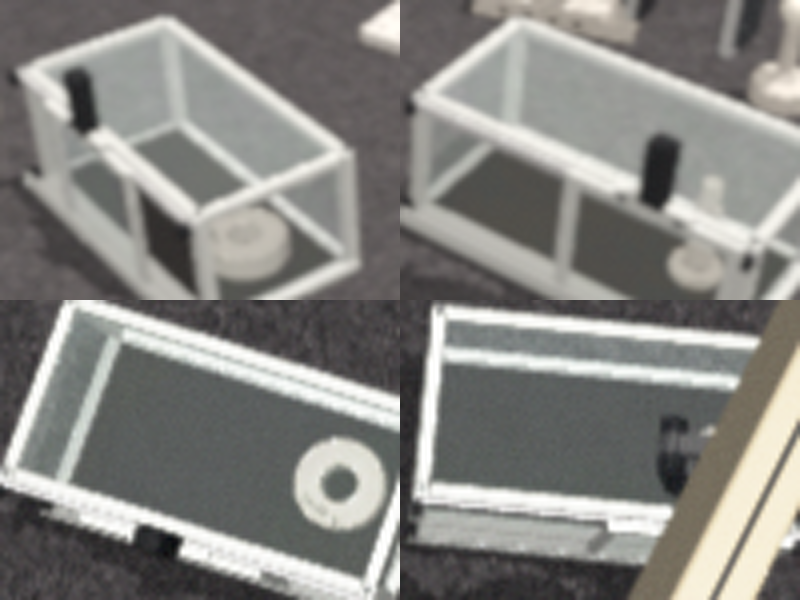

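The shaft door now reaches the right post in front of the shaft, with its grip at (660,170) in the crop. Its travel ended on a firm stop. Next is the ring door.

```bash
python3 -c "
from h import *
do('ring',1,1)
robot.move_to([330,480,260],ori('ring',1)); print(robot.read_time_s()); pic('pics/b.png')"
```

```text
width 17.726792053992394 [487.59252752 195.27850595 117.92205514] F 23.821090757846832 [0.34831674 1.24306844 5.47224668]
hit True moved 55.87321417918755 F [-0.15128863 -5.78198628  3.45964718] side 0.18438915118057864
t 13.9917
15.125
```

View pics/b.png

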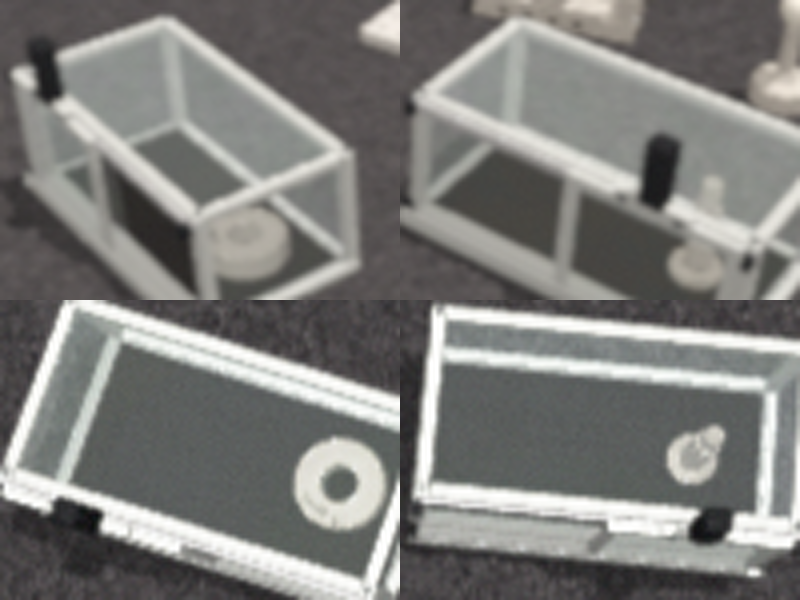

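Both doors are at their stops. The ring grip ends about 168.6 mm from its shield's right corner and the shaft grip about 58.4 mm from its own. The 110 mm difference matches the full travel, and the arm is clear.

```bash
python3 -c "
from cell import robot
print(robot.finish_job())"
```

```text
the job is handed in; nothing more can be done
None
```

The shaft door was slid fully shut first, then the ring-gauge door fully open; both were let go, the arm was moved clear, and the job was handed in at about 15 s (no verdict returned).

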